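# Fit the notched blade to the fob splitter

## Task

Pick up the bright steel blade that has a notch in one end and lay it flat along the raised bed of the blue-based fob splitter, with the red locating pin standing in the notch. Set it down rather than dropping it, let go, and leave the plain dark blade where it lies.

Things in the scene. Friction and masses are not known exactly. Their poses are not given: they have to be found in the camera images.
- notched_blade: Bright steel blade 120 x 52 x 6 mm, 0.23 kg, flat on a fixed black pad (70 x 30 mm, 14 high): underside 14 mm above the table, long edges overhang the pad by some 8 to 14 mm. Origin: middle of the underside of the outline, near the centre of mass; x along it to the notched end, z up. Open notch y -14..14, x 28..60 mm. Ground edge at -x, last 14 mm 3 mm thick. Grip across the 52 mm at mid-length.
- plain_blade: Dark steel blade of the same outline and thickness but with no notch, lying in the same way on another black pad. Axes alike. Not wanted: leave it.
- splitter: Fixed holder: blue base 170 x 90 x 12 mm, on it a central brass bed 120 long (x) x 30 mm wide, top 36 mm above the table; a blade overhangs it by 11 mm each side, leaving room for fingers. Origin: centre of the base's underside, on the table; x along the bed to the pin end, z up. Blade x goes along bed x; with blade centred on the bed the pin is mid-notch.
- pin (a point): Foot of the red pin, at bed-top height (36 mm above the table), 44 mm from the splitter's origin along +x, on the bed's centre line. Pin 8 mm in diameter, standing 14 mm above the bed. Axes as the splitter's.
There are look-alikes about, which are no part of the job. What is meant by the notched_blade is not purple, and is the smaller of those in its own colour.

How it is judged:
At the end, for the whole second after the job is handed in: The notched blade lies still and flat (3 degrees) on the bed top (3 mm), the pin in its notch (pin centre 30 to 58 mm from the blade's origin along x, at most 13 mm off its centre line), its length within 15 degrees of the bed's (x of pin in the frame of notched_blade between 0.03 and 0.058 m and y of pin in the frame of notched_blade between -0.013 and 0.013 m and z of pin in the frame of notched_blade between -0.003 and 0.003 m and angle between notched_blade's own z axis and vertical below 0.06 rad and angle between the x axis of notched_blade and the x axis of splitter, either way round below 0.26 rad and linear speed of notched_blade below 0.02 m/s); the robot touches nothing.
It fails at once if the notched blade is dropped (falls freely faster than 0.7 m/s, about 25 mm) (linear speed of notched_blade above 0.7 m/s and not (contact force between notched_blade and the fingers above 0.1 N)).
It fails at once if the plain blade is moved by more than 30 mm (distance of plain_blade from where it was at the start of the episode above 0.03 m).
It also fails if it takes over 35 s, if anything falls off the work surface, if the arm or the gripper's body presses on something with over 40 N, if the wrist force passes 120 N, or if a joint passes its speed limit or range.

## Robot

A 6-joint arm with a two-finger parallel gripper is mounted at the origin on the work surface. World frame = base frame: x ahead of the robot, y to its left, z up, the work surface at z = 0. Lengths are in m, angles in rad, forces in N, time in s.
With the tool pointing down it reaches from about 0.3 to 0.75 m from the base axis. Payload 8.5 kg.
Tool frame: the origin (TCP) lies midway between the tips of the shut fingers; the grasp point (between the pads) lies 19 mm behind it; z points along the fingers, y is the direction in which the jaws open and shut (so a half turn about z gives the same grasp; the last joint's range is limited). The gripper opens to 88 mm and grips with 3 to 60 N. Pads are 18 mm wide; open, the fingers measure 123 mm over their backs; the gripper's body (75 mm by 187 mm) begins 45 mm behind the grasp point.
Start: joints at [-1.4, 0.381, 1.297, -0, 1.464, -0.215], TCP at [0.207, -0.51, 0.239] pointing down, gripper open.
Joint ranges: [-3.11, 3.11], [-0.89, 2.33], [0.22, 2.48], [-1.42, 4.56], [0.17, 2.85], [-2.88, 2.88]. Speed limits (rad/s): [2.39, 2.39, 3.14, 3.14, 3.14, 3.14].

## Interface

Orientations are given as a rotation vector (axis times angle).
In Python, from cell import * gives the robot as it stands.
- The arm moves only by the tool apply_moves, never from a script. Its argument "targets" is a list of rows, each an object with "xyz": the shift along the tool's x, y, z normalised to -1 to 1, where 1 is 0.2 m, a list of three; "spin": the turn about the tool's z normalised to -1 to 1, where 1 is 0.5 rad; "gripper": the opening, from 0 (shut) to 1 (fully open). In form: [{"xyz": [tx, ty, tz], "spin": spin, "gripper": gripper}, ...]. A call has 1 to 5 rows; each row is the pose to reach, as a shift and turn from the pose measured when the call began, along the tool's axes at that moment; what a row does not reach only later rows make up. A row lasts 1/10 s, in which the tool goes at most 50 mm and 8.59 degrees, less where a joint would pass 70% of its speed; a pose out of reach is approached as far as the arm can. A call with a number of a shift or a turn outside -1 to 1 is refused whole. A call with a gripper value outside its range is refused whole. The fingers move at their own pace and stop on an object; "squeeze" is the grip in N (left out, the last holds). Time passes only in rows, so rows that repeat a pose let the fingers close. It gives the time, the measured TCP pose, the force and the opening at its end, in the units of the state.
- sense(): the state, without advancing time (a new reading comes with each control period).
- read_camera(name): name is "scene" or "side" or "wrist"; returns a dict with "frame" (400x640x3 uint8, red, green, blue), "mtx" (3x3 intrinsics, pixels), "extrinsics" (4x4, takes a point from camera to world coordinates). Camera axes: x right, y down, z forward; pixel columns grow to the right and rows downward; lengths in m; the calibration is good to about 2 mm. A picture is of the moment at which its call begins. There is no depth.
- sign_off(): hands the job in, once; it reports no verdict.
The state is a dict: "clock": time; "joint_pos": joint angles; "qd": joint speeds; "tau": joint torques, N m; "ee_pos": TCP position; "orientation": TCP orientation; "ft_force": force on the tool from outside, world axes, zero at the start; "ft_torque": the same for the moment, N m; "grip_width": finger opening in m.
Only numpy, scipy, OpenCV 4.12 (cv2) and the standard library are available. Lean on these libraries where they do the work, as an engineer would, in place of code of your own. Each camera call takes 0.05 s, during which the arm holds its last target.

## Working session

There is one attempt and no reset: what is moved stays moved. The work goes in short steps, Python scripts to look and compute and a tool call to move; the robot and the scene stay as the last step left them, time stands still between calls to the robot, and variables do not carry over. Pictures are saved under pics/ and viewed, and the job is handed in when it is done.

Besides the shell and the picture viewer there is one more tool, called after "Request:" as name(argument=value, ...), one argument or row to a line, values as JSON. apply_moves: Moves the arm, as the interface text tells. Scaled input: -1 to 1 covers 0.2 m each way for a shift and 0.5 rad each way for a turn. Its arguments: {"type":"object","properties":{"targets":{"type":"array","items":{"type":"object","properties":{"xyz":{"type":"array","items":{"type":"number","minimum":-1,"maximum":1}},"spin":{"type":"number","minimum":-1,"maximum":1},"gripper":{"type":"number"}}}},"squeeze":{"type":"number"}},"required":["targets"]}

```bash
mkdir -p pics; ls; python3 - <<'E'
from cell import *
import cv2
s=sense();print({k:s[k] for k in('clock','ee_pos','orientation','grip_width')})
for n in('scene','side','wrist'):
    c=read_camera(n);cv2.imwrite(f'pics/{n}0.png',c['frame'][:,:,::-1]);print(n,c['mtx'],c['extrinsics'])
E
```

```text
pics
{'clock': 0.0, 'ee_pos': array([ 0.20691561, -0.50928845,  0.23814871]), 'orientation': array([-3.08188823e+00, -6.01989388e-01, -5.67668264e-05]), 'grip_width': 0.08788267444000504}
scene [[369.0098159    0.         318.53791229]
 [  0.         369.0098159  201.14385115]
 [  0.           0.           1.        ]] [[ 0.03490876  0.69020915 -0.7227674   1.07049787]
 [ 0.9991969  -0.03833897  0.01164803 -0.05780596]
 [-0.01967058 -0.72259356 -0.69099321  0.63670283]
 [ 0.          0.          0.          1.        ]]
side [[384.53308883   0.         312.04860378]
 [  0.         384.53308883 194.56858755]
 [  0.           0.           1.        ]] [[-0.9705017  -0.12350099  0.20706026  0.23064257]
 [-0.24091238  0.53012018 -0.81297836  0.80751883]
 [-0.00936319 -0.83888026 -0.54423546  0.65114824]
 [ 0.          0.          0.          1.        ]]
wrist [[343.07550187   0.         315.5115922 ]
 [  0.         343.07550187 203.07033693]
 [  0.           0.           1.        ]] [[ 3.76595587e-01 -8.94907996e-01 -2.39406437e-01  2.67562103e-01]
 [-9.26377740e-01 -3.63742849e-01 -9.75470244e-02 -4.84298090e-01]
 [ 2.13232840e-04  2.58516573e-01 -9.66006799e-01  3.84077696e-01]
 [ 0.00000000e+00  0.00000000e+00  0.00000000e+00  1.00000000e+00]]
```

View pics/scene0.png

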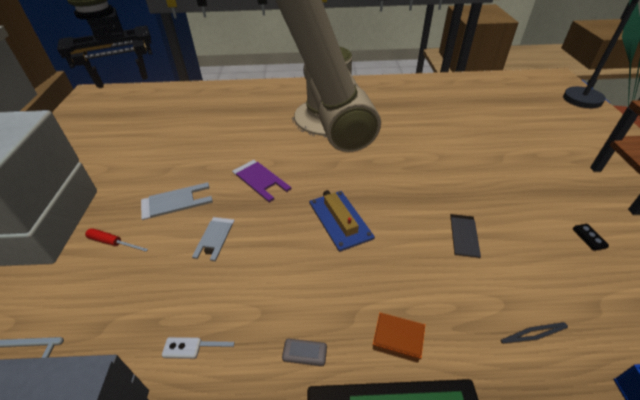

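View pics/side0.png

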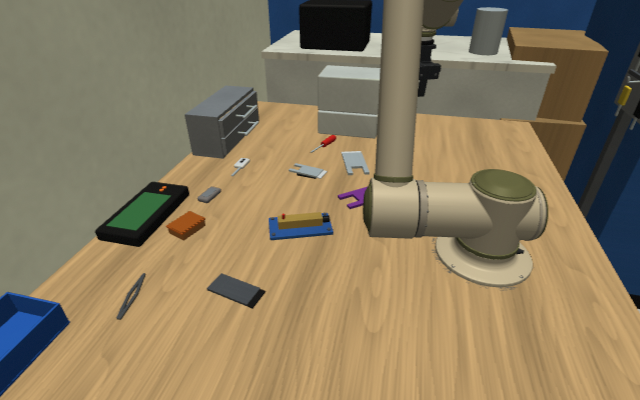

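View pics/wrist0.png

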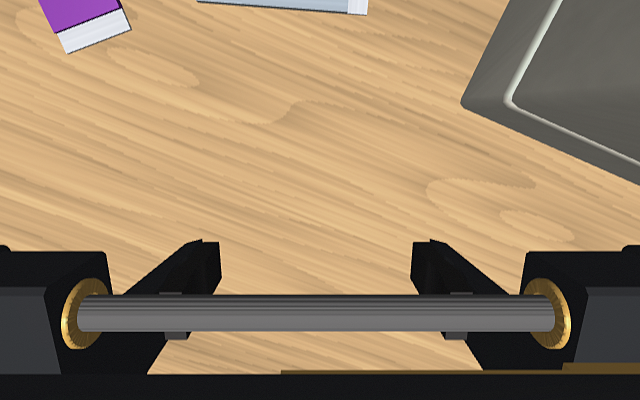

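The scene view shows the small steel notched blade at about (213,238), the larger steel look-alike at (175,200), a purple one at (262,180), the splitter at (341,220) and the dark blade at (465,235). Next I'll measure the blade and the splitter.

```bash
cat > h.py <<'E'
from cell import *
import cv2, numpy as np
def ray(c,uv,z):
    uv=np.atleast_2d(np.array(uv,float)); d=np.c_[uv,np.ones(len(uv))]@np.linalg.inv(c['mtx']).T
    E=c['extrinsics']; d=d@E[:3,:3].T; o=E[:3,3]
    return o+d*((z-o[2])/d[:,2])[:,None]
def proj(c,P):
    P=np.atleast_2d(P);E=c['extrinsics'];q=(P-E[:3,3])@E[:3,:3]@c['mtx'].T
    return q[:,:2]/q[:,2:]
def crop(c,x0,y0,x1,y1,name,k=6):
    cv2.imwrite(name,cv2.resize(np.ascontiguousarray(c['frame'][y0:y1,x0:x1,::-1]),None,fx=k,fy=k,interpolation=cv2.INTER_CUBIC))
def blobs(m,x0,y0,x1,y1,amin=20):
    w=np.zeros_like(m);w[y0:y1,x0:x1]=m[y0:y1,x0:x1]
    return sorted([k for k in cv2.findContours(w,cv2.RETR_EXTERNAL,cv2.CHAIN_APPROX_NONE)[0] if cv2.contourArea(k)>=amin],key=cv2.contourArea)[::-1]
E
python3 - <<'E'
from h import *
c=read_camera('scene')
crop(c,130,170,260,270,'pics/sc_bl.png',6);crop(c,295,180,385,255,'pics/sc_sp.png',8)
hsv=cv2.cvtColor(c['frame'],cv2.COLOR_RGB2HSV)
for p in[(213,235),(220,222),(180,200)]:print(p,hsv[p[1],p[0]])
m=((hsv[...,1]<70)&(hsv[...,2]>110)).astype(np.uint8)
for k in blobs(m,130,170,260,270):
    W=ray(c,k[:,0],.020)[:,:2]*1000
    r=cv2.minAreaRect(W.astype(np.float32));print('steel',cv2.contourArea(k),r,cv2.boxPoints(r).round().tolist())
mb=((hsv[...,0]>100)&(hsv[...,0]<130)&(hsv[...,1]>100)).astype(np.uint8)
for k in blobs(mb,295,180,385,260):
    r=cv2.minAreaRect((ray(c,k[:,0],.012)[:,:2]*1000).astype(np.float32));print('blue',r,cv2.boxPoints(r).round().tolist())
mr=(((hsv[...,0]<8)|(hsv[...,0]>172))&(hsv[...,1]>130)).astype(np.uint8)
for k in blobs(mr,295,180,385,260,2):
    M=k[:,0].mean(0);print('red',M,ray(c,M,.043))
E
```

```text
(213, 235) [107  29 143]
(220, 222) [107  27 150]
(180, 200) [106  27 140]
steel 1094.5 ((399.8868713378906, -396.9443359375), (81.3887939453125, 164.9258575439453), 18.207401275634766) [[335.0, -331.0], [387.0, -488.0], [464.0, -463.0], [413.0, -306.0]]
steel 727.5 ((525.5389404296875, -284.6411437988281), (54.61724853515625, 119.10293579101562), 76.08016967773438) [[461.0, -297.0], [577.0, -325.0], [590.0, -272.0], [474.0, -244.0]]
steel 36.0 ((548.0199584960938, -443.4906921386719), (44.7667236328125, 7.281763076782227), 69.37755584716797) [[537.0, -463.0], [544.0, -466.0], [559.0, -424.0], [552.0, -421.0]]
blue ((477.3302001953125, 0.6332015991210938), (167.39450073242188, 86.85099792480469), 21.681888580322266) [[384.0, 10.0], [416.0, -71.0], [571.0, -9.0], [539.0, 72.0]]
red [349.1 219.6] [[0.51215829 0.01753968 0.043     ]]
```

View pics/sc_bl.png

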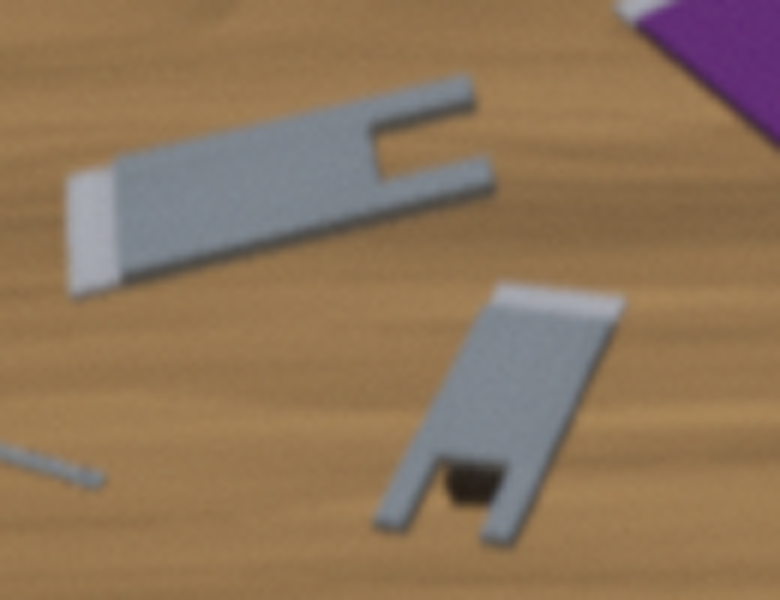

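View pics/sc_sp.png

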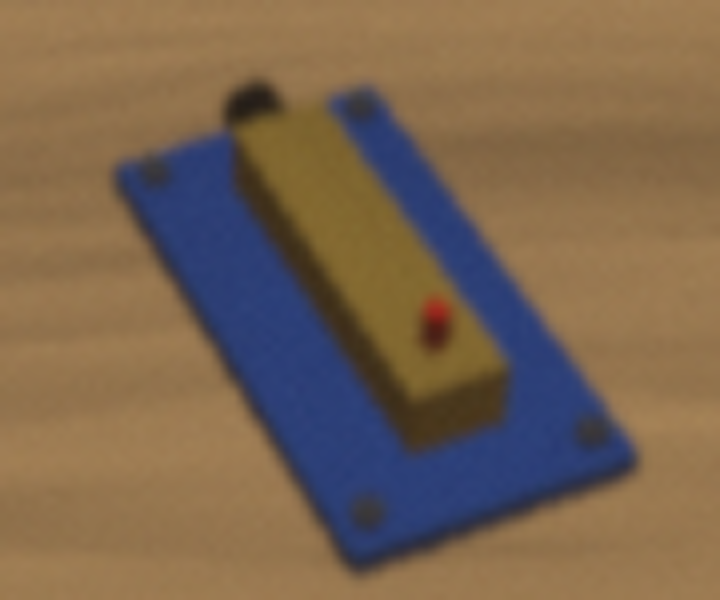

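The blade measures 119 x 54.6 mm, which matches, and its notch faces about -13.6° in world. The red pin and the base disagree by about 5 mm, so I'll check against the side view and triangulate the pin.

```bash
python3 - <<'E'
from h import *
c=read_camera('side');s=read_camera('scene')
crop(c,255,200,345,245,'pics/sd_sp.png',8);crop(c,280,140,380,190,'pics/sd_bl.png',8)
def red(c,b):
    h=cv2.cvtColor(c['frame'],cv2.COLOR_RGB2HSV)
    m=(((h[...,0]<8)|(h[...,0]>172))&(h[...,1]>130)).astype(np.uint8)
    k=blobs(m,*b,2)
    for q in k: print('red bbox',cv2.boundingRect(q),q[:,0].mean(0))
    return k[0][:,0].mean(0)
a=red(s,(295,180,385,260));b=red(c,(262,205,335,240))
P=[x['mtx']@np.linalg.inv(x['extrinsics'])[:3] for x in(s,c)]
X=cv2.triangulatePoints(P[0],P[1],a,b);print('pin tri',(X[:3]/X[3]).T)
h=cv2.cvtColor(c['frame'],cv2.COLOR_RGB2HSV)
mb=((h[...,0]>100)&(h[...,0]<130)&(h[...,1]>100)).astype(np.uint8)
for k in blobs(mb,255,200,345,245):
    r=cv2.minAreaRect((ray(c,k[:,0],.012)[:,:2]*1000).astype(np.float32));print('blue',r)
m=((h[...,1]<70)&(h[...,2]>110)).astype(np.uint8)
for k in blobs(m,285,155,332,185):
    r=cv2.minAreaRect((ray(c,k[:,0],.020)[:,:2]*1000).astype(np.float32));print('steel',r,cv2.boxPoints(r).round().tolist())
# brass
for n,cc,bx in(('scene',s,(295,180,385,260)),('side',c,(255,200,345,245))):
    h=cv2.cvtColor(cc['frame'],cv2.COLOR_RGB2HSV);print(n,h[215,340] if n=='scene' else h[220,305])
E
```

```text
red bbox (348, 218, 3, 4) [349.    219.125]
red bbox (282, 214, 3, 5) [282.9 215.6]
pin tri [[0.51249426 0.01776816 0.04396399]]
blue ((469.158203125, 10.259811401367188), (165.5270538330078, 96.5987319946289), 21.0992431640625)
steel ((522.0504150390625, -277.5086975097656), (60.543495178222656, 122.84831237792969), 77.75430297851562) [[456.0, -294.0], [576.0, -320.0], [588.0, -261.0], [468.0, -235.0]]
scene [ 20 165 131]
side [ 21 164 101]
```

View pics/sd_sp.png

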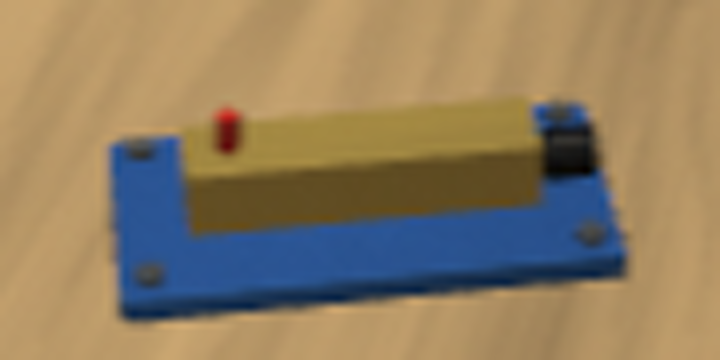

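View pics/sd_bl.png

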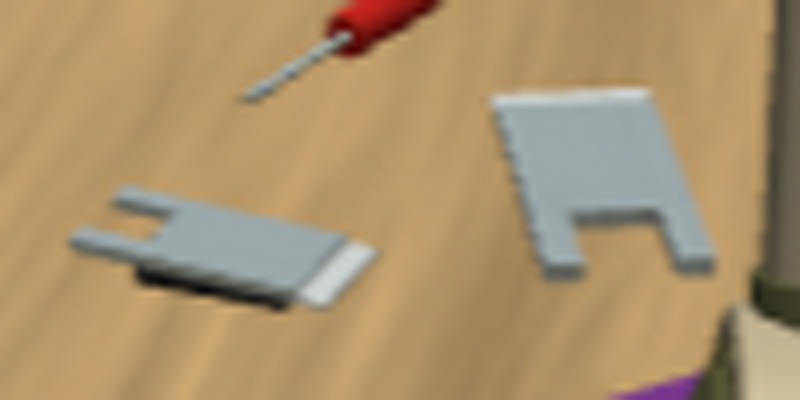

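```bash
cat >> h.py <<'E'
from scipy.spatial.transform import Rotation as Ro
def goal(x,y,z,yaw):
    s=sense();R=Ro.from_rotvec(s['orientation']).as_matrix()
    d=R.T@(np.array([x,y,z])-s['ee_pos']); yn=np.degrees(np.arctan2(R[1,0],R[0,0]))
    print('t',s['clock'],'pos',s['ee_pos'].round(4),'yaw',yn.round(2),'tilt',np.degrees(np.arccos(-R[2,2])).round(2),'F',np.round(s['ft_force'],1),'w',round(s['grip_width'],4),'q',np.round(s['joint_pos'],2))
    print('shift/0.2',(d/.2).round(3),'spin/0.5',round(-np.radians(yaw-yn)/.5,3))
E
python3 -c "
from h import *
goal(.445,-.266,.2,-13.2)"
```

```text
t 0.3 pos [ 0.2069 -0.5095  0.2386] yaw 22.1 tilt 0.03 F [ 0.  -0.2  0. ] w 0.0882 q [-1.4   0.38  1.3  -0.    1.46 -0.22]
shift/0.2 [ 1.561 -0.68   0.193] spin/0.5 1.232
```

Request:
apply_moves(
  targets=[
    {"xyz": [0.2, -0.09, 0.02], "spin": 0.15, "gripper": 1},
    {"xyz": [0.42, -0.18, 0.05], "spin": 0.3, "gripper": 1},
    {"xyz": [0.63, -0.27, 0.07], "spin": 0.45, "gripper": 1},
    {"xyz": [0.84, -0.36, 0.1], "spin": 0.62, "gripper": 1},
    {"xyz": [0.9, -0.4, 0.1], "spin": 0.7, "gripper": 1},
  ],
)

```text
clock: 0.8
ee_pos: [0.3456, -0.3646, 0.2181]
orientation: [-3.139, -0.057, 0.0]
ft_force: [-0.4, -0.0, 0.3]
grip_width: 0.0882
```

```bash
python3 -c "
from h import *
goal(.445,-.266,.2,-13.2)"
```

```text
t 0.8 pos [ 0.3456 -0.3646  0.2181] yaw 2.07 tilt 0.12 F [-0.4 -0.   0.3] w 0.0882 q [-1.05  0.32  1.46  0.    1.37  0.49]
shift/0.2 [ 0.515 -0.474  0.091] spin/0.5 0.533
```

Request:
apply_moves(
  targets=[
    {"xyz": [0.17, -0.16, 0.03], "spin": 0.2, "gripper": 1},
    {"xyz": [0.34, -0.32, 0.06], "spin": 0.4, "gripper": 1},
    {"xyz": [0.515, -0.475, 0.09], "spin": 0.53, "gripper": 1},
    {"xyz": [0.515, -0.475, 0.09], "spin": 0.53, "gripper": 1},
    {"xyz": [0.515, -0.475, 0.09], "spin": 0.53, "gripper": 1},
  ],
)

```text
clock: 1.3
ee_pos: [0.4454, -0.2654, 0.2001]
orientation: [-3.12, 0.354, 0.001]
ft_force: [-0.7, -0.0, -0.5]
grip_width: 0.0882
```

```bash
python3 - <<'E'
from h import *
c=read_camera('wrist');cv2.imwrite('pics/w1.png',c['frame'][:,:,::-1])
goal(.445,-.266,.2,-13.2)
h=cv2.cvtColor(c['frame'],cv2.COLOR_RGB2HSV)
m=((h[...,1]<70)&(h[...,2]>110)).astype(np.uint8)
for k in blobs(m,0,0,640,240,500):
    r=cv2.minAreaRect((ray(c,k[:,0],.020)[:,:2]*1000).astype(np.float32));print('steel',cv2.boundingRect(k),r,cv2.boxPoints(r).round().tolist())
E
```

```text
t 1.35 pos [ 0.4448 -0.2662  0.2003] yaw -13.06 tilt 0.11 F [-0.3 -1.2  0.6] w 0.0883 q [-0.77  0.36  1.45  0.    1.33  1.03]
shift/0.2 [ 0.001 -0.001  0.001] spin/0.5 0.005
steel (372, 133, 179, 107) ((386.3931579589844, -399.36083984375), (74.11385345458984, 161.92276000976562), 18.900100708007812) [[325.0, -335.0], [378.0, -488.0], [448.0, -464.0], [395.0, -311.0]]
steel (285, 22, 60, 140) ((522.8011474609375, -283.05511474609375), (51.78134536743164, 120.05387878417969), 78.29546356201172) [[459.0, -296.0], [576.0, -321.0], [587.0, -270.0], [469.0, -246.0]]
steel (466, 24, 91, 22) ((533.5127563476562, -460.0079345703125), (79.671875, 6.62650728225708), 68.97611999511719) [[516.0, -496.0], [522.0, -498.0], [551.0, -424.0], [545.0, -422.0]]
```

View pics/w1.png

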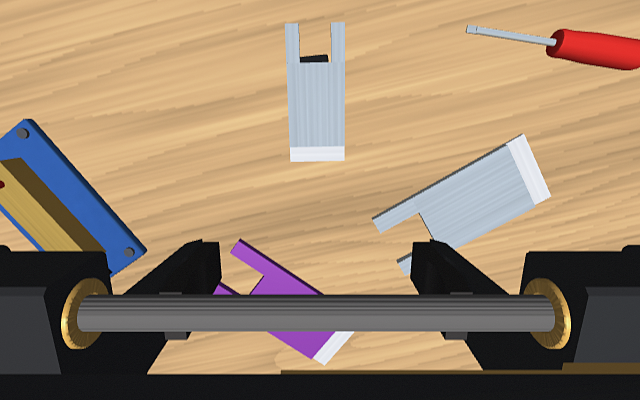

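The wrist view shows the blade clear at (285–345, 22–162). On the ground it measures 120.05 x 51.8 mm, centred at (522.8, -283.1) with yaw -11.7°. The other views agree to within a few mm.

```bash
python3 -c "
from h import *
goal(.5228,-.2831,.06,-11.7)"
```

```text
t 1.35 pos [ 0.4448 -0.2662  0.2003] yaw -13.06 tilt 0.11 F [-0.3 -1.2  0.6] w 0.0883 q [-0.77  0.36  1.45  0.    1.33  1.03]
shift/0.2 [ 0.399 -0.005  0.701] spin/0.5 -0.047
```

Request:
apply_moves(
  targets=[
    {"xyz": [0.2, 0, 0.15], "spin": -0.047, "gripper": 1},
    {"xyz": [0.4, -0.005, 0.35], "spin": -0.047, "gripper": 1},
    {"xyz": [0.4, -0.005, 0.55], "spin": -0.047, "gripper": 1},
    {"xyz": [0.4, -0.005, 0.7], "spin": -0.047, "gripper": 1},
    {"xyz": [0.4, -0.005, 0.7], "spin": -0.047, "gripper": 1},
  ],
)

```text
clock: 1.85
ee_pos: [0.5205, -0.2833, 0.0566]
orientation: [-3.119, 0.323, 0.011]
ft_force: [-0.2, 0.6, 0.3]
grip_width: 0.0884
```

```bash
python3 -c "
from h import *
goal(.5228,-.2831,.006,-11.7)
c=read_camera('wrist');cv2.imwrite('pics/w2.png',c['frame'][:,:,::-1])"
```

```text
t 1.85 pos [ 0.5205 -0.2833  0.0566] yaw -11.81 tilt 0.53 F [-0.2  0.6  0.3] w 0.0884 q [-0.7   0.64  1.42  0.    1.1   1.08]
shift/0.2 [ 0.013 -0.002  0.253] spin/0.5 -0.004
```

View pics/w2.png

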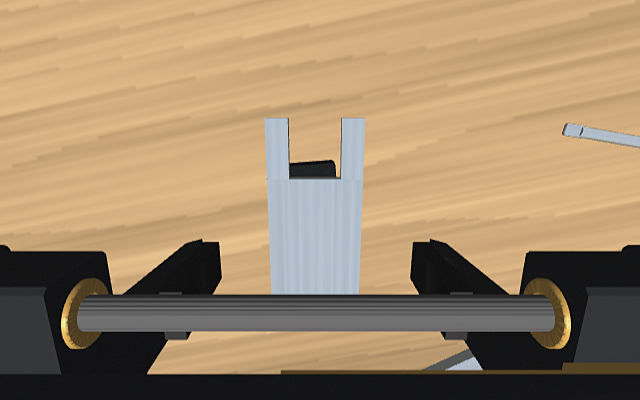

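The blade is centred between the open fingers and square to them (columns 265–366, fingers at 220 and 412). I'll descend.

Request:
apply_moves(
  targets=[
    {"xyz": [0.013, -0.002, 0.09], "spin": 0, "gripper": 1},
    {"xyz": [0.013, -0.002, 0.17], "spin": 0, "gripper": 1},
    {"xyz": [0.013, -0.002, 0.22], "spin": 0, "gripper": 1},
    {"xyz": [0.013, -0.002, 0.25], "spin": 0, "gripper": 1},
    {"xyz": [0.013, -0.002, 0.25], "spin": 0, "gripper": 1},
  ],
)

```text
clock: 2.4
ee_pos: [0.5242, -0.2845, 0.01]
orientation: [-3.122, 0.323, 0.004]
ft_force: [-0.4, 0.3, 0.3]
grip_width: 0.0881
```

```bash
python3 -c "
from h import *
goal(.5228,-.2831,.006,-11.7)"
```

```text
t 2.4 pos [ 0.5242 -0.2845  0.01  ] yaw -11.83 tilt 0.23 F [-0.4  0.3  0.3] w 0.0881 q [-0.7   0.71  1.44  0.    0.99  1.08]
shift/0.2 [-0.008 -0.005  0.02 ] spin/0.5 -0.005
```

Request:
apply_moves(
  targets=[
    {"xyz": [-0.008, -0.005, 0.02], "spin": 0, "gripper": 1},
    {"xyz": [-0.008, -0.005, 0.02], "spin": 0, "gripper": 0.7},
    {"xyz": [-0.008, -0.005, 0.02], "spin": 0, "gripper": 0.5},
    {"xyz": [-0.008, -0.005, 0.02], "spin": 0, "gripper": 0.3},
    {"xyz": [-0.008, -0.005, 0.02], "spin": 0, "gripper": 0.3},
  ],
  squeeze=35,
)

```text
clock: 2.9
ee_pos: [0.5229, -0.2832, 0.0061]
orientation: [-3.122, 0.323, 0.004]
ft_force: [0.4, 0.3, -0.4]
grip_width: 0.0581
```

```bash
python3 -c "
from h import *
goal(.5228,-.2831,.006,-11.7)"
```

```text
t 2.9 pos [ 0.5229 -0.2832  0.0061] yaw -11.82 tilt 0.21 F [ 0.4  0.3 -0.4] w 0.0581 q [-0.7   0.71  1.45  0.    0.98  1.08]
shift/0.2 [-0.001 -0.     0.001] spin/0.5 -0.004
```

Request:
apply_moves(
  targets=[
    {"xyz": [0, 0, 0], "spin": 0, "gripper": 0.3},
    {"xyz": [0, 0, 0], "spin": 0, "gripper": 0.1},
    {"xyz": [0, 0, 0], "spin": 0, "gripper": 0},
    {"xyz": [0, 0, 0], "spin": 0, "gripper": 0},
    {"xyz": [0, 0, 0], "spin": 0, "gripper": 0},
  ],
  squeeze=35,
)

```text
clock: 3.4
ee_pos: [0.5229, -0.2832, 0.0062]
orientation: [-3.122, 0.323, 0.004]
ft_force: [0.2, 1.1, 0.6]
grip_width: 0.0513
```

Request:
apply_moves(
  targets=[
    {"xyz": [0, 0, -0.03], "spin": 0, "gripper": 0},
    {"xyz": [0, 0, -0.08], "spin": 0, "gripper": 0},
    {"xyz": [0, 0, -0.15], "spin": 0, "gripper": 0},
    {"xyz": [0, 0, -0.2], "spin": 0, "gripper": 0},
    {"xyz": [0, 0, -0.2], "spin": 0, "gripper": 0},
  ],
)

```text
clock: 3.9
ee_pos: [0.5236, -0.2838, 0.048]
orientation: [-3.124, 0.323, -0.0]
ft_force: [-0.5, 0.2, -2.4]
grip_width: 0.0511
```

```bash
python3 -c "
from h import *
goal(.5228,-.2831,.006,-11.7)
c=read_camera('wrist');cv2.imwrite('pics/w3.png',c['frame'][:,:,::-1])
c=read_camera('side');crop(c,260,100,380,190,'pics/s3.png',6)"
```

```text
t 3.9 pos [ 0.5236 -0.2838  0.048 ] yaw -11.82 tilt 0.06 F [-0.5  0.2 -2.4] w 0.0511 q [-0.7   0.65  1.42  0.    1.07  1.08]
shift/0.2 [-0.005 -0.002  0.21 ] spin/0.5 -0.004
```

View pics/w3.png

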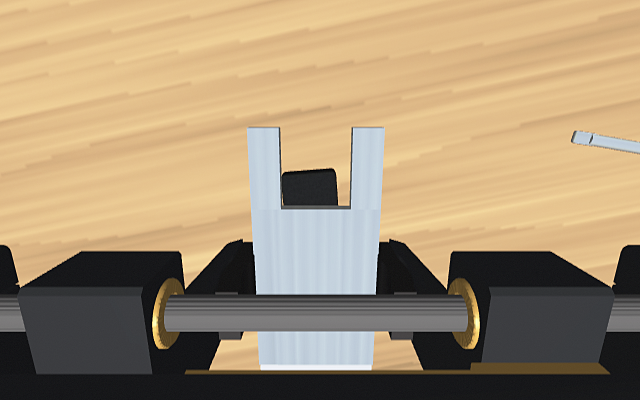

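View pics/s3.png

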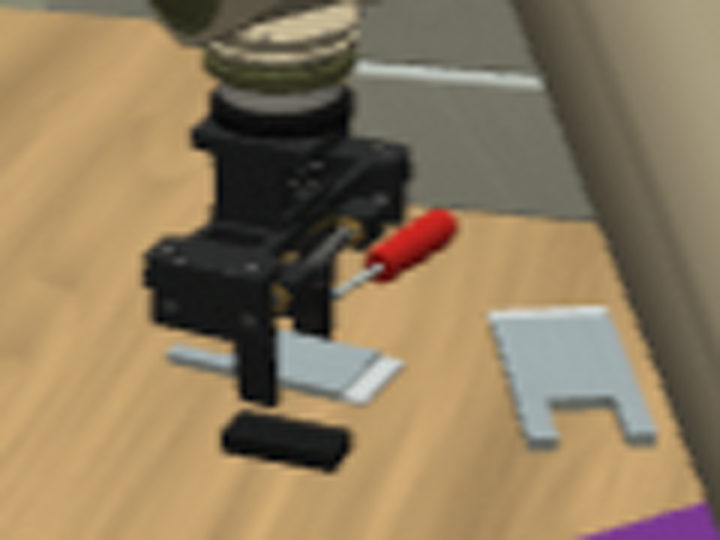

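The blade is held level (width 51 mm, lift force about 2.4 N). I'll carry it to a viewing point behind the splitter, and check its offset in the grip on the way.

```bash
python3 - <<'E'
from h import *
goal(.388,-.031,.20,21.5)
c=read_camera('wrist')
s=sense();R=Ro.from_rotvec(s['orientation']).as_matrix()
h=cv2.cvtColor(c['frame'],cv2.COLOR_RGB2HSV)
for z in(.060,.062):
  m=((h[...,1]<70)&(h[...,2]>110)).astype(np.uint8)
  k=blobs(m,200,100,430,235,500)[0]
  W=(ray(c,k[:,0],z)-s['ee_pos'])@R*1000
  print(z,'x max',W[:,0].max(), 'tipmed',np.median(W[k[:,0,1]<=k[:,0,1].min()+1,0]))
  for row in(140,180,220):
    q=W[k[:,0,1]==row];print(row,np.sort(q[:,1]).round(1))
E
```

```text
t 4.0 pos [ 0.5229 -0.2832  0.0463] yaw -11.82 tilt 0.2 F [-0.2 -0.1 -2.4] w 0.0511 q [-0.7   0.65  1.42  0.    1.07  1.08]
shift/0.2 [-0.921 -1.098 -0.764] spin/0.5 -1.163
0.06 x max 59.999125312813476 tipmed 59.98267945887137
140 [-25.9 -14.1  14.3  26.1]
180 [-25.9 -14.2  14.4  25.7]
220 [-25.9  25.8]
0.062 x max 60.083040885986584 tipmed 60.06684429924492
140 [-25.5 -13.9  14.1  25.7]
180 [-25.5 -13.9  14.2  25.4]
220 [-25.5  25.4]
```

The blade is centred in the tool: the tip is at x=60.0 mm and the edges at ±25.8 mm. Now the lift and carry.

Request:
apply_moves(
  targets=[
    {"xyz": [0, 0, -0.15], "spin": 0, "gripper": 0},
    {"xyz": [-0.05, -0.05, -0.35], "spin": -0.1, "gripper": 0},
    {"xyz": [-0.15, -0.17, -0.5], "spin": -0.2, "gripper": 0},
    {"xyz": [-0.28, -0.33, -0.65], "spin": -0.35, "gripper": 0},
    {"xyz": [-0.42, -0.5, -0.76], "spin": -0.5, "gripper": 0},
  ],
)

```text
clock: 4.55
ee_pos: [0.4609, -0.1679, 0.1992]
orientation: [-3.138, -0.072, 0.003]
ft_force: [0.5, 0.5, -2.6]
grip_width: 0.0514
```

```bash
python3 -c "
from h import *
goal(.388,-.031,.20,21.5)"
```

```text
t 4.55 pos [ 0.4609 -0.1679  0.1992] yaw 2.62 tilt 0.22 F [ 0.5  0.5 -2.6] w 0.0514 q [-0.59  0.31  1.52  0.    1.31  0.93]
shift/0.2 [-0.333 -0.701 -0.001] spin/0.5 -0.659
```

Request:
apply_moves(
  targets=[
    {"xyz": [-0.08, -0.17, 0], "spin": -0.16, "gripper": 0},
    {"xyz": [-0.16, -0.35, 0], "spin": -0.33, "gripper": 0},
    {"xyz": [-0.25, -0.52, 0], "spin": -0.5, "gripper": 0},
    {"xyz": [-0.33, -0.7, 0], "spin": -0.66, "gripper": 0},
    {"xyz": [-0.33, -0.7, 0], "spin": -0.66, "gripper": 0},
  ],
)

```text
clock: 5.05
ee_pos: [0.386, -0.028, 0.1995]
orientation: [-3.08, -0.594, 0.005]
ft_force: [-0.4, -0.4, -1.4]
grip_width: 0.0512
```

Request:
apply_moves(
  targets=[
    {"xyz": [0, 0, 0], "spin": 0, "gripper": 0},
    {"xyz": [0, 0, 0], "spin": 0, "gripper": 0},
  ],
)

```text
clock: 5.25
ee_pos: [0.3862, -0.0283, 0.1993]
orientation: [-3.08, -0.593, 0.006]
ft_force: [0.5, -0.3, -1.9]
grip_width: 0.0513
```

```bash
python3 - <<'E'
from h import *
goal(.388,-.031,.20,21.5)
c=read_camera('wrist');cv2.imwrite('pics/w4.png',c['frame'][:,:,::-1])
h=cv2.cvtColor(c['frame'],cv2.COLOR_RGB2HSV)
mb=((h[...,0]>100)&(h[...,0]<130)&(h[...,1]>100)).astype(np.uint8)
for k in blobs(mb,0,0,640,400,200):
    r=cv2.minAreaRect((ray(c,k[:,0],.012)[:,:2]*1000).astype(np.float32));print('blue',cv2.boundingRect(k),r)
mr=(((h[...,0]<8)|(h[...,0]>172))&(h[...,1]>130)).astype(np.uint8)
for k in blobs(mr,0,0,640,400,5): print('red',cv2.boundingRect(k),ray(c,k[:,0].mean(0),.045))
my=((h[...,0]>15)&(h[...,0]<28)&(h[...,1]>140)).astype(np.uint8)
for k in blobs(my,0,0,640,250,200):
    r=cv2.minAreaRect((ray(c,k[:,0],.036)[:,:2]*1000).astype(np.float32));print('brass',cv2.boundingRect(k),r)
E
```

```text
t 5.25 pos [ 0.3862 -0.0283  0.1993] yaw 21.79 tilt 0.38 F [ 0.5 -0.3 -1.9] w 0.0513 q [-0.38  0.14  1.77  0.    1.24  0.81]
shift/0.2 [ 0.003  0.016 -0.004] spin/0.5 0.01
blue (270, 0, 103, 175) ((463.4832458496094, -1.01324462890625), (152.69847106933594, 88.60867309570312), 21.682039260864258)
red (317, 16, 10, 14) [[0.51137417 0.01815136 0.045     ]]
brass (303, 4, 37, 148) ((470.7390441894531, 1.8743782043457031), (117.9565658569336, 29.37703514099121), 21.740049362182617)
```

View pics/w4.png

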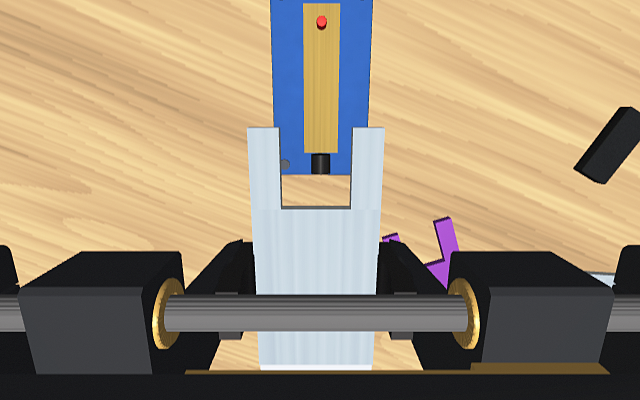

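The wrist view shows the bed (303–340, 4–152) and the pin at (322,22). The bed measures 118 x 29.4 mm, centred at (470.8, 1.9) with yaw 21.7°. The pin at (511.4, 18.2) agrees with that centre plus 44 mm. I'll go above the bed.

```bash
python3 -c "
from h import *
goal(.471,.0019,.075,21.7)"
```

```text
t 5.3 pos [ 0.3864 -0.0286  0.1993] yaw 21.76 tilt 0.37 F [ 0.2 -0.9 -2.6] w 0.0509 q [-0.38  0.14  1.77  0.    1.24  0.81]
shift/0.2 [0.451 0.019 0.62 ] spin/0.5 0.002
```

Request:
apply_moves(
  targets=[
    {"xyz": [0.18, 0.01, 0.05], "spin": 0, "gripper": 0},
    {"xyz": [0.36, 0.019, 0.2], "spin": 0, "gripper": 0},
    {"xyz": [0.45, 0.019, 0.38], "spin": 0, "gripper": 0},
    {"xyz": [0.45, 0.019, 0.52], "spin": 0, "gripper": 0},
    {"xyz": [0.45, 0.019, 0.58], "spin": 0, "gripper": 0},
  ],
)

```text
clock: 5.8
ee_pos: [0.4706, 0.0014, 0.08]
orientation: [-3.078, -0.59, 0.012]
ft_force: [0.7, 1.4, -1.7]
grip_width: 0.0511
```

Request:
apply_moves(
  targets=[
    {"xyz": [0, 0, 0.02], "spin": 0, "gripper": 0},
    {"xyz": [0, 0, 0.02], "spin": 0, "gripper": 0},
  ],
)

```text
clock: 6.0
ee_pos: [0.4707, 0.0008, 0.0753]
orientation: [-3.078, -0.588, 0.014]
ft_force: [0.1, 0.1, -1.2]
grip_width: 0.0511
```

```bash
python3 -c "
from h import *
goal(.471,.0019,.044,21.7)
c=read_camera('wrist');cv2.imwrite('pics/w5.png',c['frame'][:,:,::-1])"
```

```text
t 6.0 pos [0.4707 0.0008 0.0753] yaw 21.63 tilt 0.69 F [ 0.1  0.1 -1.2] w 0.0511 q [-0.25  0.45  1.74  0.    0.96  0.94]
shift/0.2 [ 0.004 -0.003  0.157] spin/0.5 -0.002
```

View pics/w5.png

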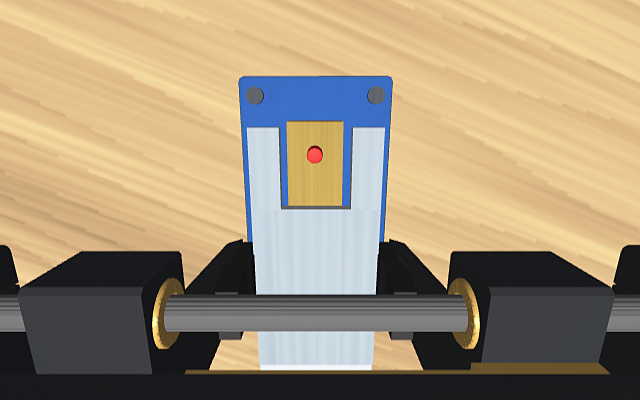

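The pin stands mid-notch at (315,155), with the notch spanning columns 281–351. I'll lower slowly.

Request:
apply_moves(
  targets=[
    {"xyz": [0, 0, 0.05], "spin": 0, "gripper": 0},
    {"xyz": [0.004, -0.003, 0.09], "spin": 0, "gripper": 0},
    {"xyz": [0.004, -0.003, 0.12], "spin": 0, "gripper": 0},
    {"xyz": [0.004, -0.003, 0.14], "spin": 0, "gripper": 0},
    {"xyz": [0.004, -0.003, 0.14], "spin": 0, "gripper": 0},
  ],
)

```text
clock: 6.55
ee_pos: [0.471, 0.002, 0.0476]
orientation: [-3.078, -0.589, 0.013]
ft_force: [0.6, -0.3, -1.5]
grip_width: 0.0509
```

```bash
python3 -c "
from h import *
goal(.471,.0019,.044,21.7)"
```

```text
t 6.55 pos [0.471  0.002  0.0476] yaw 21.65 tilt 0.66 F [ 0.6 -0.3 -1.5] w 0.0509 q [-0.25  0.5   1.77  0.    0.88  0.94]
shift/0.2 [-0.     0.001  0.018] spin/0.5 -0.002
```

Request:
apply_moves(
  targets=[
    {"xyz": [0, 0, 0.006], "spin": 0, "gripper": 0},
    {"xyz": [0, 0, 0.012], "spin": 0, "gripper": 0},
    {"xyz": [0, 0, 0.016], "spin": 0, "gripper": 0},
    {"xyz": [0, 0, 0.018], "spin": 0, "gripper": 0},
    {"xyz": [0, 0, 0.018], "spin": 0, "gripper": 0},
  ],
)

```text
clock: 7.05
ee_pos: [0.471, 0.002, 0.044]
orientation: [-3.078, -0.589, 0.013]
ft_force: [0.4, -0.5, -2.0]
grip_width: 0.0512
```

```bash
python3 -c "
from h import *
goal(.471,.0019,.044,21.7)
c=read_camera('side');crop(c,240,180,360,250,'pics/s6.png',6)"
```

```text
t 7.05 pos [0.471 0.002 0.044] yaw 21.65 tilt 0.65 F [ 0.4 -0.5 -2. ] w 0.0512 q [-0.25  0.5   1.78  0.    0.87  0.94]
shift/0.2 [-0.  0. -0.] spin/0.5 -0.002
```

View pics/s6.png

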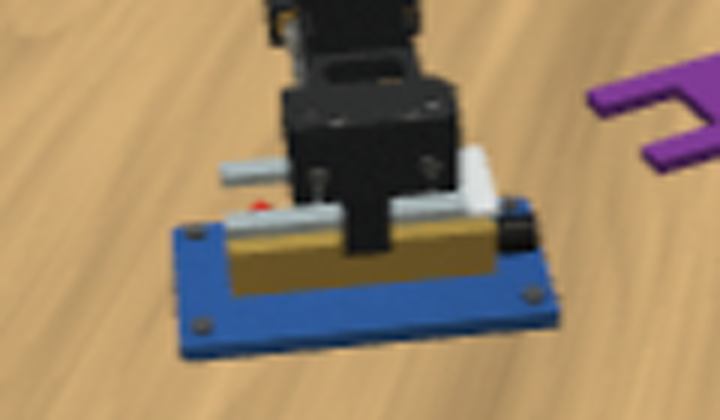

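The blade is just at bed height, but the force still shows its full weight. I'll lower a little more, to contact.

Request:
apply_moves(
  targets=[
    {"xyz": [0, 0, 0.003], "spin": 0, "gripper": 0},
    {"xyz": [0, 0, 0.005], "spin": 0, "gripper": 0},
    {"xyz": [0, 0, 0.005], "spin": 0, "gripper": 0},
  ],
)

```text
clock: 7.4
ee_pos: [0.471, 0.002, 0.043]
orientation: [-3.078, -0.588, 0.013]
ft_force: [0.3, -0.4, -2.0]
grip_width: 0.0513
```

Request:
apply_moves(
  targets=[
    {"xyz": [0, 0, 0.003], "spin": 0, "gripper": 0},
    {"xyz": [0, 0, 0.005], "spin": 0, "gripper": 0},
    {"xyz": [0, 0, 0.005], "spin": 0, "gripper": 0},
  ],
)

```text
clock: 7.7
ee_pos: [0.4709, 0.002, 0.0419]
orientation: [-3.078, -0.588, 0.014]
ft_force: [0.5, -0.1, -1.7]
grip_width: 0.0511
```

Request:
apply_moves(
  targets=[
    {"xyz": [0, 0, 0.003], "spin": 0, "gripper": 0},
    {"xyz": [0, 0, 0.005], "spin": 0, "gripper": 0},
    {"xyz": [0, 0, 0.005], "spin": 0, "gripper": 0},
  ],
)

```text
clock: 8.0
ee_pos: [0.4709, 0.002, 0.0408]
orientation: [-3.078, -0.589, 0.014]
ft_force: [0.3, -0.8, -3.6]
grip_width: 0.0509
```

```bash
python3 -c "
from h import *
goal(.471,.0019,.044,21.7)
c=read_camera('side');crop(c,260,190,350,240,'pics/s7.png',8)
c=read_camera('scene');crop(c,295,170,395,245,'pics/c7.png',8)"
```

```text
t 8.0 pos [0.4709 0.002  0.0408] yaw 21.65 tilt 0.67 F [ 0.3 -0.8 -3.6] w 0.0509 q [-0.25  0.51  1.78  0.    0.86  0.94]
shift/0.2 [ 0.     0.001 -0.016] spin/0.5 -0.002
```

View pics/s7.png

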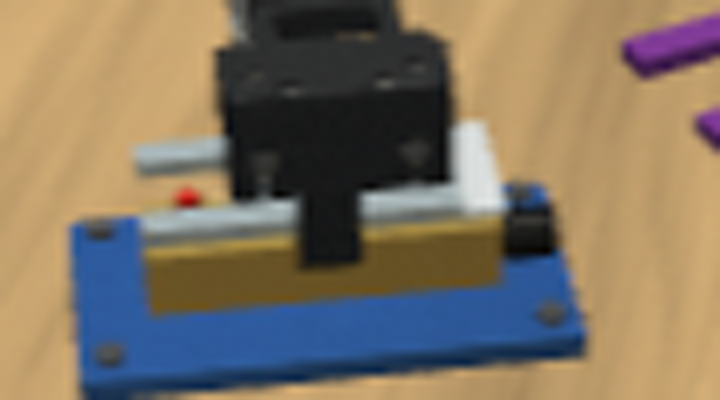

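View pics/c7.png

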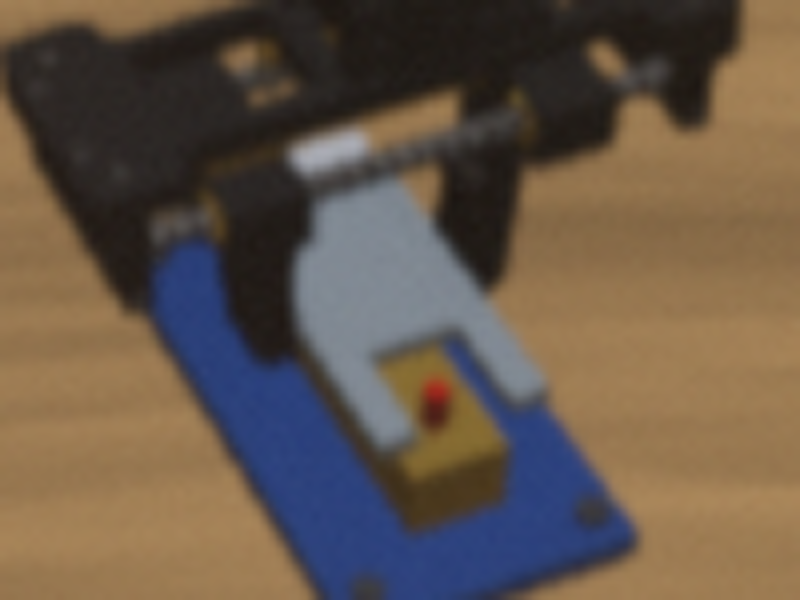

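The scene image shows the blade still well above the bed. I got a sign wrong: the underside sits 8 mm above the TCP, so contact comes at TCP z ≈ 0.028 and not 0.044. That matches the force still showing full weight. I'll keep lowering.

Request:
apply_moves(
  targets=[
    {"xyz": [0, 0, 0.015], "spin": 0, "gripper": 0},
    {"xyz": [0, 0, 0.03], "spin": 0, "gripper": 0},
    {"xyz": [0, 0, 0.04], "spin": 0, "gripper": 0},
    {"xyz": [0, 0, 0.047], "spin": 0, "gripper": 0},
    {"xyz": [0, 0, 0.05], "spin": 0, "gripper": 0},
  ],
)

```text
clock: 8.6
ee_pos: [0.4708, 0.0021, 0.0307]
orientation: [-3.078, -0.589, 0.014]
ft_force: [0.9, -0.3, -2.2]
grip_width: 0.0513
```

Request:
apply_moves(
  targets=[
    {"xyz": [0, 0, 0.003], "spin": 0, "gripper": 0},
    {"xyz": [0, 0, 0.005], "spin": 0, "gripper": 0},
    {"xyz": [0, 0, 0.005], "spin": 0, "gripper": 0},
  ],
)

```text
clock: 8.9
ee_pos: [0.4708, 0.0021, 0.0297]
orientation: [-3.078, -0.589, 0.014]
ft_force: [-0.3, -0.3, -1.8]
grip_width: 0.0514
```

Request:
apply_moves(
  targets=[
    {"xyz": [0, 0, 0.003], "spin": 0, "gripper": 0},
    {"xyz": [0, 0, 0.005], "spin": 0, "gripper": 0},
    {"xyz": [0, 0, 0.005], "spin": 0, "gripper": 0},
  ],
)

```text
clock: 9.2
ee_pos: [0.4707, 0.0021, 0.0286]
orientation: [-3.078, -0.589, 0.014]
ft_force: [0.0, 0.7, -1.5]
grip_width: 0.0512
```

Request:
apply_moves(
  targets=[
    {"xyz": [0, 0, 0.002], "spin": 0, "gripper": 0},
    {"xyz": [0, 0, 0.004], "spin": 0, "gripper": 0},
    {"xyz": [0, 0, 0.004], "spin": 0, "gripper": 0},
  ],
)

```text
clock: 9.5
ee_pos: [0.4708, 0.0021, 0.0282]
orientation: [-3.078, -0.589, 0.013]
ft_force: [-1.2, -0.6, 4.8]
grip_width: 0.0514
```

```bash
python3 -c "
from h import *
goal(.471,.0019,.028,21.7)
c=read_camera('side');crop(c,260,190,350,240,'pics/s8.png',8)
c=read_camera('scene');crop(c,295,170,395,245,'pics/c8.png',8)"
```

```text
t 9.5 pos [0.4708 0.0021 0.0282] yaw 21.65 tilt 0.66 F [-1.2 -0.6  4.8] w 0.0514 q [-0.25  0.53  1.79  0.    0.83  0.94]
shift/0.2 [0.001 0.001 0.001] spin/0.5 -0.002
```

View pics/s8.png

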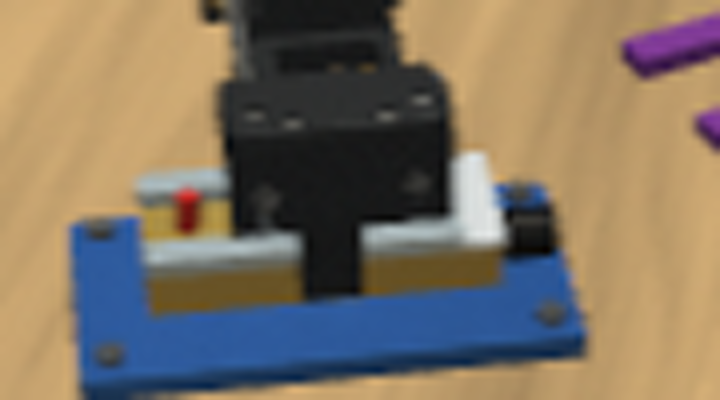

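View pics/c8.png

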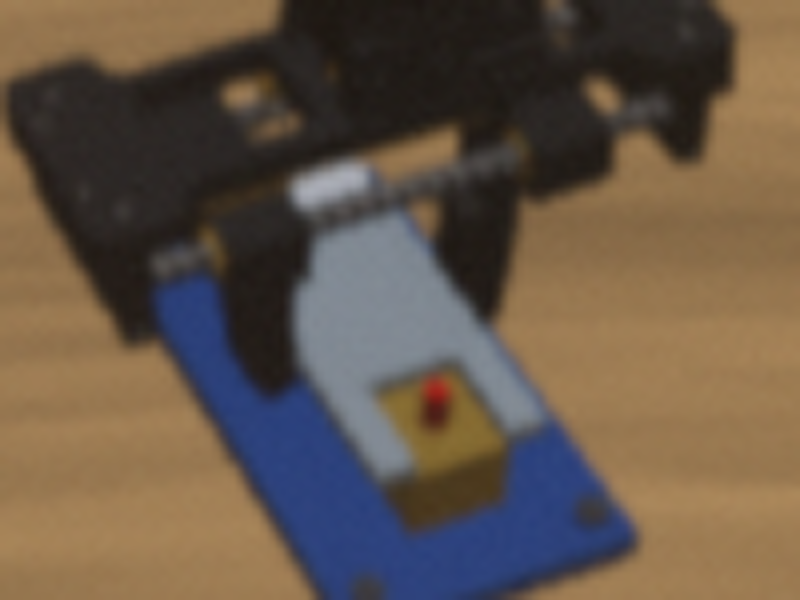

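Contact: Fz rose from about -2 to +4.8 N at TCP z 0.028. Both views show the blade resting on the bed with its tips at the bed's end and the pin in the notch. I'll ease the fingers open. Opening fully to 123 mm over the backs clears everything here.

Request:
apply_moves(
  targets=[
    {"xyz": [0, 0, 0], "spin": 0, "gripper": 0.65},
    {"xyz": [0, 0, 0], "spin": 0, "gripper": 0.8},
    {"xyz": [0, 0, 0], "spin": 0, "gripper": 0.9},
    {"xyz": [0, 0, 0], "spin": 0, "gripper": 0.9},
    {"xyz": [0, 0, 0], "spin": 0, "gripper": 0.9},
  ],
  squeeze=5,
)

```text
clock: 10.1
ee_pos: [0.4708, 0.0021, 0.0281]
orientation: [-3.078, -0.589, 0.014]
ft_force: [0.1, 0.1, -0.1]
grip_width: 0.0795
```

```bash
python3 -c "
from h import *
goal(.471,.0019,.028,21.7)
c=read_camera('wrist');cv2.imwrite('pics/w9.png',c['frame'][:,:,::-1])"
```

```text
t 10.1 pos [0.4708 0.0021 0.0281] yaw 21.65 tilt 0.66 F [ 0.1  0.1 -0.1] w 0.0795 q [-0.25  0.53  1.79  0.    0.83  0.94]
shift/0.2 [0.001 0.001 0.001] spin/0.5 -0.002
```

View pics/w9.png

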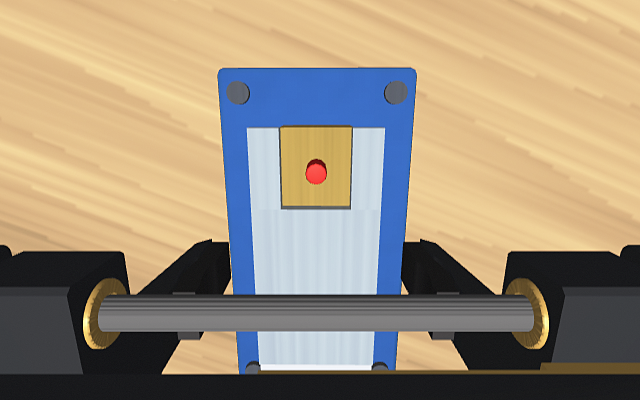

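The fingers are clear on both sides, and the pin is mid-notch at (316,172) with the notch at 281–351. I'll retreat straight up.

Request:
apply_moves(
  targets=[
    {"xyz": [0, 0, -0.05], "spin": 0, "gripper": 0.9},
    {"xyz": [0, 0, -0.15], "spin": 0, "gripper": 0.9},
    {"xyz": [0, 0, -0.3], "spin": 0, "gripper": 0.9},
    {"xyz": [-0.15, 0, -0.5], "spin": 0, "gripper": 0.9},
    {"xyz": [-0.35, 0, -0.7], "spin": 0, "gripper": 0.9},
  ],
)

```text
clock: 10.65
ee_pos: [0.411, -0.0229, 0.1659]
orientation: [-3.078, -0.591, 0.012]
ft_force: [0.6, -0.6, 0.1]
grip_width: 0.0791
```

Request:
apply_moves(
  targets=[
    {"xyz": [-0.1, 0, -0.1], "spin": 0, "gripper": 0.9},
    {"xyz": [-0.1, 0, -0.1], "spin": 0, "gripper": 0.9},
    {"xyz": [-0.1, 0, -0.1], "spin": 0, "gripper": 0.9},
  ],
)

```text
clock: 10.95
ee_pos: [0.3929, -0.0304, 0.1864]
orientation: [-3.079, -0.59, 0.01]
ft_force: [-0.8, 0.2, 0.1]
grip_width: 0.0792
```

```bash
python3 - <<'E'
from h import *
goal(.4,-.02,.17,21.7)
c=read_camera('wrist');cv2.imwrite('pics/w10.png',c['frame'][:,:,::-1])
h=cv2.cvtColor(c['frame'],cv2.COLOR_RGB2HSV)
m=((h[...,1]<70)&(h[...,2]>110)).astype(np.uint8)
for k in blobs(m,200,0,440,230,500):
    r=cv2.minAreaRect((ray(c,k[:,0],.042)[:,:2]*1000).astype(np.float32));print('steel',cv2.boundingRect(k),r)
s=read_camera('side');crop(s,255,195,345,245,'pics/s10.png',8)
E
```

```text
t 10.95 pos [ 0.3929 -0.0304  0.1864] yaw 21.69 tilt 0.51 F [-0.8  0.2  0.1] w 0.0792 q [-0.38  0.17  1.78  0.    1.21  0.81]
shift/0.2 [ 0.053 -0.035  0.082] spin/0.5 -0.0
steel (281, 3, 69, 158) ((470.7581787109375, 2.1356239318847656), (118.94717407226562, 51.7605094909668), 21.689085006713867)
```

View pics/w10.png

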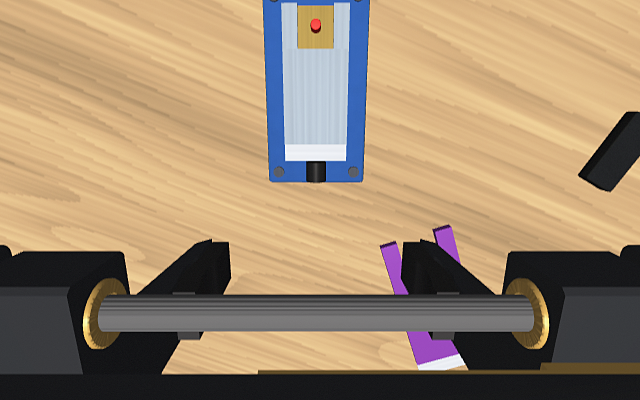

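View pics/s10.png

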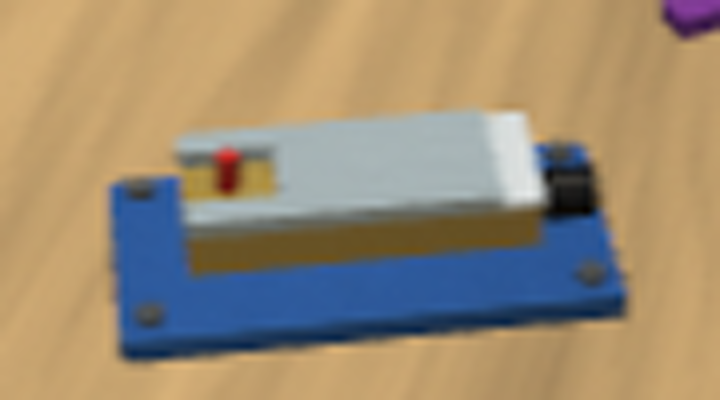

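The blade is flat on the bed, centred at (470.8, 2.1) with yaw 21.7°, and the pin is mid-notch. The gripper is clear, so I'll hand in.

```bash
python3 -c "
from cell import *
print(sign_off())"
```

```text
the job is handed in; nothing more can be done
None
```

The notched steel blade is lying flat along the splitter's bed with the red pin in the middle of its notch. I let it go, backed the arm off and handed the job in at about 11 s; no verdict is reported.

- **Last checks:** the wrist camera put the blade's centre at (470.8, 2.1) mm and its yaw at 21.7°. The bed measured (470.7, 1.9) mm and 21.7°, so they agree within 1 mm. The side view shows the blade flat with the pin mid-notch, and the arm showed no contact force after release.
- **Set-down:** the blade met the bed at about 5 N, well under the limits, and was released only after that contact.
- **A mistake I caught:** I first worked out the set-down height with a sign error, 16 mm too high. The force still showed the blade's weight and the scene image showed it above the bed, so I kept lowering until it touched.
- **Smaller disagreement:** early on, the splitter base measured from the two fixed cameras differed from the pin position by 5–9 mm. I used the pin and the bed seen from the wrist camera instead, and those agreed within 1 mm.
- **Plain blade:** I never went near the dark blade, but I did not re-measure its position at the end.

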